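Fit the grinder chute cover on its locating pin and hold it down

ROBOT

A 7-joint arm with a two-finger parallel gripper is mounted at the origin on a cart in front of the work surface, level with it; the furniture and walls round the work are solid. World frame = base frame: x ahead of the robot, y to its left, z up, the work surface at z = 0. Lengths are in m, angles in rad, forces in N, time in s.
With the tool pointing down it reaches from about 0.425 to 0.925 m from the base axis. Payload 6.8 kg.
Tool frame: the origin (TCP) lies between the finger pads; the fingertips stand r.tcp_to_tips ahead of it and the grasp point (between the pads) lies 3 mm ahead of it (r.tcp_to_tips is the distance from the TCP to the fingertips, in m); z points along the fingers, y is the line along which they close (so a half turn about z gives the same grasp; the last joint's range is limited). The gripper opens to 85 mm and grips with 20 to 120 N. Pads are 22 mm wide; open, the fingers measure 114 mm over their backs; the gripper's body (76 mm by 85 mm) begins 54 mm behind the grasp point. The pads swing forward as they close: fully open they stand 13 mm farther back than shut.
Start: joints at [0.994, 0.477, 0.022, 1.555, -0.011, 1.109, -0.083], TCP at [0.305, -0.602, 0.253] pointing down, gripper open.
Joint ranges: [-2.96, 2.96], [-0.34, 2.1], [-1.41, 1.46], [0.24, 2.44], [-1.37, 4.51], [0.17, 1.92], [-2.96, 2.96]. Speed limits (rad/s): [2.39, 2.39, 3.14, 3.14, 3.14, 3.14, 3.14].

INTERFACE

Orientations are given as a rotation vector (axis times angle).
In Python, from bench import r gives the robot as it stands. The module is installed in compiled form; this text tells all that it offers.
- The arm moves only by the tool step_arm, never from a script. Its argument "moves" is a list of rows, each an object of numbers: "rx", "ry", "rz": the turn, a rotation vector about the tool's x, y, z in degrees; "dx", "dy", "dz": the shift along the tool's x, y, z in mm; "gripper": the opening, from -1 (shut) to 1 (fully open). In form: [{"rx": .., "ry": .., "rz": .., "dx": .., "dy": .., "dz": .., "gripper": ..}, ...]. A call has 1 to 20 rows; each row shifts and turns the commanded pose from where the row before left it, along the tool's axes as they then stand; what a row does not reach is not made up. A row lasts 1/8 s, in which the tool goes at most 62.5 mm and 10.7 degrees, less where a joint would pass 70% of its speed; a pose out of reach is approached as far as the arm can. A call is refused whole if a number of a shift passes 62.5 or a number of a turn 10.7, either way. A call with a gripper value outside its range is refused whole. The fingers move at their own pace and stop on an object; "grip_force" is the grip in N (left out, the last holds). Time passes only in rows, so rows that do not move let the fingers close. It gives the time, the measured TCP pose, the force, the opening and the grip force at its end, in the units of the state.
- r.get_obs(): the state, without advancing time (a new reading comes with each control period).
- r.grab_frame(name): name is "side" or "top" or "wrist"; returns the picture (400x640x3 uint8, blue, green, red); there is no depth.
- r.camera_info(name): a dict with "mtx" (3x3 intrinsics, pixels), "rvec" (rotation vector, rad) and "tvec" (3), from world to camera coordinates, as OpenCV has them. Camera axes: x right, y down, z forward; pixel columns grow to the right and rows downward; lengths in m; the calibration is good to about 2 mm. A picture is of the moment at which its call begins: read the wrist's pose just before it. camera_info takes no time and is no camera call; for the wrist camera it gives the pose at the moment of the call.
- r.hand_in(): hands the job in; it is judged then, once.
The state is a dict: "clock": time; "joints": joint angles; "qvel": joint speeds; "tau": joint torques, N m; "tcp_pos": TCP position; "orientation": TCP orientation; "contact_force": force on the tool from outside, world axes, zero at the start; "moment": the same for the moment, N m; "grip_width": finger opening in m; "gripper_force": force on a finger pad.
Only numpy, scipy, OpenCV 4.12 (cv2) and the standard library are available. Lean on these libraries where they do the work, as an engineer would, in place of code of your own. Each camera call takes 0.05 s, during which the arm holds its last target. There are 200 camera calls.

TASK

The grinder's chute housing is open for refitting. Take the loose cover plate by its bar handle, bring it level over the housing from the open side, slide it in under the hood until its hidden hole finds the locating pin and the plate drops on, lying square with the housing; then press it fully down against the spring plate without forcing it. Finish while still holding the cover pressed down, as if for someone to put in the screws, and leave the screwdriver, cup and milk pitcher where they are.

Things in the scene. Friction and masses are not known exactly. Their poses are not given: they have to be found in the camera images.
- housing: Aluminium chute housing, fixed, 118 x 90 mm, body 30 mm high. Origin: on the worktop, under the centre of the seated cover. Its x axis points from the open front to the hood (away from the robot, within 0.4 rad). Sides and front are open. On the body lies a dark spring plate, 92 x 70 mm, its top 40 mm above the worktop at rest.
- hood_edge (a point): Middle of the lower front edge of the housing's hood, at x = +38 mm, 75 mm above the worktop. The hood, 5 mm thick, 90 mm wide, reaches from here back to a rear wall at x = +56 mm. The seated cover's edge lies 12 mm under it, so the cover cannot come straight down: lower it 20 mm short in x, then slide it in level along +x.
- pin_tip (a point): Top of the upright steel locating pin of the housing: 10 mm diameter, with a 2 mm chamfered tip, at x = +14 mm, y = 0 of the housing, 48 mm above the worktop, thus 8 mm above the spring plate at rest. Once the cover is over it, it is hidden.
- spring_plate (a joint): How far the spring plate is pressed down, m: 0 at rest, 0.006 fully down. It carries the cover's weight without sinking (5 N at the first movement, 11 N fully down, at its stop); released, it comes up again.
- cover: Loose aluminium cover plate, 100 (x) x 76 (y) x 20 mm, about 0.25 kg, lying flat. Origin: centre of its underside; x points away from the robot, within 0.5 rad. Seated, its origin is over the housing's and its axes point alike; its underside is 48 mm above the worktop when it rides on the pin, 40 mm when dropped on, 34 mm when pressed fully down.
- cover_handle (a point): Middle of the top of the cover's black bar handle, at x = +8 mm, 52 mm above the underside. The bar is 40 mm long along the cover's x, 14 mm wide along y, and stands 32 mm above the plate: grip it from above across its 14 mm.
- cover_hole (a point): Mouth of the hidden hole in the cover's underside, at x = +14 mm, y = 0 of the cover: 13 mm diameter, 16.5 mm deep, blind (not seen from above). The handle leaves 22 mm of plate free at the hole's end, 38 mm at the other.
- screwdriver: Bystander: a screwdriver, 189 mm long, 26 mm high, lying flat between the two parts, loose. Origin: under its middle.
- espresso_cup: Bystander: a white espresso cup, 61 x 85 x 53 mm, upright, loose. Origin: centre of its underside.
- milk_pitcher: Bystander: a steel milk pitcher, 68 x 96 x 86 mm, upright, loose. Origin: centre of its underside.

How it is judged:
By the outcome, as a careful person would: the job done as asked, in the order asked, and still so for the second after the job is handed in, while the arm keeps its last pose, push and grip.
It also fails if it takes over 45 s, if anything falls off the work surface, if the arm or the gripper's body presses on something with over 40 N, if the wrist force passes 120 N, or if a joint passes its speed limit or range.

## Working session

There is one attempt and no reset: what is moved stays moved. The work goes in short steps, Python scripts to look and compute and a tool call to move; the robot and the scene stay as the last step left them, time stands still between calls to the robot, and variables do not carry over. Pictures are saved under pics/ and viewed, at most 10 in all, crops included, and the job is handed in when it is done.

Besides the shell and the picture viewer there is one more tool, called after "Call:" by a JSON object that holds its "method" and its "body", one argument or row to a line. step_arm: Moves the arm, as the interface text tells. Its arguments: {"type":"object","properties":{"moves":{"type":"array","items":{"type":"object","properties":{"rx":{"type":"number"},"ry":{"type":"number"},"rz":{"type":"number"},"dx":{"type":"number"},"dy":{"type":"number"},"dz":{"type":"number"},"gripper":{"type":"number"}}}},"grip_force":{"type":"number"}},"required":["moves"]}

```bash
mkdir -p pics; python3 - <<'E'
from bench import r
import cv2,numpy as np
for n in ("top","side"):
    cv2.imwrite(f"pics/{n}0.png",r.grab_frame(n))
    c=r.camera_info(n);R=cv2.Rodrigues(np.array(c["rvec"]))[0];print(n,np.round(c["mtx"],1).tolist(),(-R.T@np.array(c["tvec"]).ravel()).round(3),R.round(2).tolist())
print(r.get_obs(),r.tcp_to_tips)
E
```

```text
top [[520.4, 0.0, 309.3], [0.0, 520.4, 191.5], [0.0, 0.0, 1.0]] [ 0.283 -0.083  1.274] [[-0.04, -1.0, -0.0], [-0.98, 0.04, -0.21], [0.21, -0.01, -0.98]]
side [[393.6, 0.0, 317.2], [0.0, 393.6, 197.1], [0.0, 0.0, 1.0]] [ 0.741 -0.705  0.657] [[0.96, 0.29, -0.02], [0.18, -0.64, -0.75], [-0.23, 0.71, -0.66]]
{'clock': 0.1, 'joints': array([ 0.99389466,  0.47770079,  0.0223454 ,  1.55631794, -0.01150823,
        1.10929348, -0.08309429]), 'qvel': array([ 0.00231277, -0.00302723, -0.00095578, -0.00355043,  0.00011976,
        0.00191282, -0.00103087]), 'tau': array([ 4.77820300e-03, -5.97760034e+01,  1.61415149e+00, -2.81954187e+01,
        1.28964460e-02,  5.05139324e-03,  3.81941007e-06]), 'tcp_pos': array([ 0.30475512, -0.60175008,  0.25244875]), 'orientation': array([-3.05419667e+00, -7.29344740e-01,  7.44621025e-04]), 'contact_force': array([ 0.80710491, -0.20589783,  0.0640903 ]), 'moment': array([-5.63577730e-02, -2.05123713e-05,  3.02949771e-02]), 'gripper_force': 0.0, 'grip_width': 0.08519770390186435} 0.022
```

View pics/top0.png

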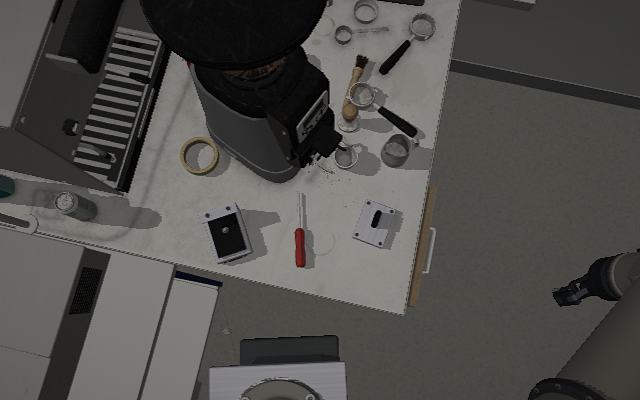

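View pics/side0.png

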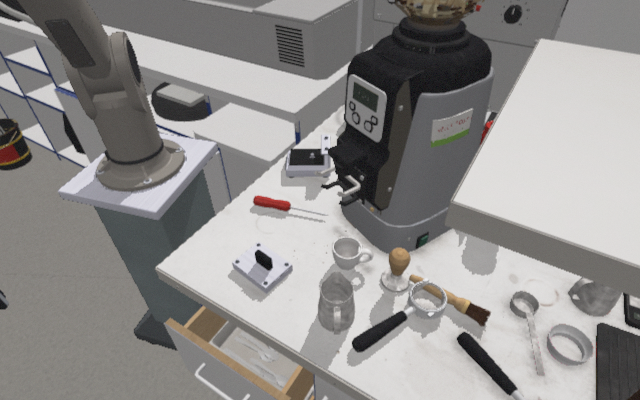

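The top view shows the housing at about (228,232) with its dark spring plate and the pin at (225,230). The cover is at (376,223) with a black handle at (377,217), and the screwdriver lies between them at (300,235). In the side view, the cover is at (262,265) and the housing at (308,160), partly behind the grinder.

```bash
cat > h.py <<'E'
import cv2,numpy as np
def cam(c): return np.array(c["mtx"]),cv2.Rodrigues(np.array(c["rvec"]))[0],np.array(c["tvec"]).ravel()
def ray(c,p,z):
    K,R,t=cam(c);o=-R.T@t;d=R.T@np.linalg.inv(K)@np.array([p[0],p[1],1.]);return o+d*(z-o[2])/d[2]
def proj(c,P): return cv2.projectPoints(np.array(P,float).reshape(-1,1,3),np.array(c["rvec"]),np.array(c["tvec"]),np.array(c["mtx"]),None)[0].reshape(-1,2)
def blobs(m,a0=30):
    n,l,s,ce=cv2.connectedComponentsWithStats(m.astype(np.uint8));out=[]
    for i in range(1,n):
        if s[i,4]>=a0:
            rc=cv2.minAreaRect(cv2.findContours((l==i).astype(np.uint8),0,2)[0][0]);out.append((ce[i].round(1),int(s[i,4]),rc))
    return out
E
python3 - <<'E'
from h import *
from bench import r
im=cv2.imread("pics/top0.png");c=r.camera_info("top")
g=im.max(2)
for nm,(x0,y0,x1,y1),z in (("cov",(350,190,410,255),.052),("hou",(195,195,262,270),.04)):
    m=np.zeros_like(g);m[y0:y1,x0:x1]=g[y0:y1,x0:x1]<60
    for ce,a,rc in blobs(m):
        P=np.array([ray(c,p,z)[:2] for p in cv2.boxPoints(rc)]);print(nm,ce,a,"ctr",ray(c,ce,z).round(4),P.round(3).tolist(),np.linalg.norm(P[1]-P[0]).round(3),np.linalg.norm(P[2]-P[1]).round(3))
    m=np.zeros_like(g);m[y0:y1,x0:x1]=g[y0:y1,x0:x1]>185
big=np.hstack([cv2.resize(im[185:275,x:x+90],None,fx=4.4,fy=4.4,interpolation=2) for x in (190,335)])
cv2.imwrite("pics/crop.png",big)
E
```

```text
cov [376.1 218.7] 111 ctr [ 0.4758 -0.2482  0.052 ] [[0.459, -0.233], [0.499, -0.25], [0.494, -0.264], [0.453, -0.247]] 0.044 0.015
hou [226.8 235. ] 1108 ctr [0.4538 0.1083 0.04  ] [[0.49, 0.156], [0.508, 0.088], [0.419, 0.062], [0.401, 0.128]] 0.07 0.094
hou [235.  258.1] 60 ctr [0.3981 0.0895 0.04  ] [[0.388, 0.13], [0.413, 0.049], [0.408, 0.047], [0.383, 0.128]] 0.084 0.005
```

View pics/crop.png

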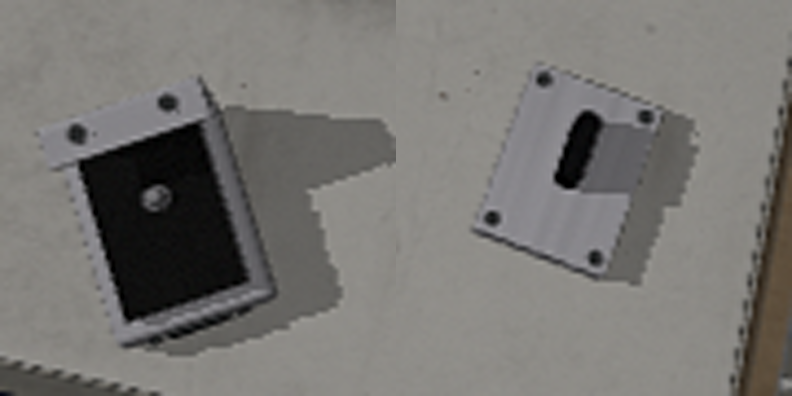

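```bash
cat >> h.py <<'E'
from scipy.spatial.transform import Rotation as Ro
def delta(r,P,yaw):
    o=r.get_obs();R=Ro.from_rotvec(o["orientation"]).as_matrix();d=R.T@(np.array(P)-o["tcp_pos"])*1e3
    T=np.array([[np.cos(yaw),np.sin(yaw),0],[np.sin(yaw),-np.cos(yaw),0],[0,0,-1.]]).T
    T=np.array([[np.cos(yaw),np.sin(yaw),0],[np.sin(yaw),-np.cos(yaw),0],[0,0,-1.]])
    w=Ro.from_matrix(R.T@T).as_rotvec(degrees=True)
    print("tcp",o["tcp_pos"].round(4),"yaw",round(float(np.arctan2(R[1,0],R[0,0])),4),"tilt",R[:2,2].round(4),"shift mm (cur tool axes)",d.round(1),"turn deg",w.round(2),"t",round(o["clock"],2))
E
python3 - <<'E'
from h import *
from bench import r
c=r.camera_info("wrist");o=r.get_obs();K,R,t=cam(c);T=Ro.from_rotvec(o["orientation"]).as_matrix()
print(K[0,0],T.T@(-R.T@t-o["tcp_pos"]),(R@T).round(2).tolist())
t=r.camera_info("top")
print("pin",ray(t,(225.7,229.8),.048),"hood",ray(t,(190+48/4.4,185+168/4.4),.08),ray(t,(190+215/4.4,185+120/4.4),.08))
delta(r,(.40,.09,.27),.30)
delta(r,(.42,-.24,.27),-.40)
E
```

```text
324.47621042887647 [ 0.07573912 -0.00057518 -0.12142   ] [[0.0, 1.0, -0.0], [-0.96, 0.0, -0.29], [-0.29, 0.0, 0.96]]
pin [0.46521834 0.10959174 0.048     ] hood [0.47838597 0.16185093 0.08      ] [0.50025975 0.07359923 0.08      ]
tcp [ 0.3048 -0.6018  0.2524] yaw 0.4688 tilt [-0.0008  0.0014] shift mm (cur tool axes) [ 397.5 -574.1  -16.7] turn deg [-0.09  0.01  9.67] t 0.1
tcp [ 0.3048 -0.6018  0.2524] yaw 0.4688 tilt [-0.0008  0.0014] shift mm (cur tool axes) [ 266.3 -270.7  -17.2] turn deg [-0.08  0.05 49.78] t 0.1
```

Call:
{"method": "step_arm", "body": {
  "moves": [
    {"dx": 27.3,"dy": -28.4,"dz": -1.8},
    {"dx": 27.3,"dy": -28.4,"dz": -1.8},
    {"dx": 27.3,"dy": -28.4,"dz": -1.8},
    {"dx": 27.3,"dy": -28.4,"dz": -1.8},
    {"dx": 27.3,"dy": -28.4,"dz": -1.8},
    {"dx": 27.3,"dy": -28.4,"dz": -1.8},
    {"dx": 27.3,"dy": -28.4,"dz": -1.8},
    {"dx": 27.3,"dy": -28.4,"dz": -1.8},
    {"dx": 27.3,"dy": -28.4,"dz": -1.8},
    {"dx": 27.3,"dy": -28.4,"dz": -1.8},
    {"rz": 10},
    {"rz": 10},
    {"rz": 10},
    {"rz": 10},
    {"rz": 10},
    {}
  ]
}}

```text
invalid input at $.moves[0]: expected keys rx, ry, rz, dx, dy, dz, gripper
```

```bash
python3 - <<'E'
from h import *
from bench import r
import pickle
c=r.camera_info("wrist");im=r.grab_frame("wrist");cv2.imwrite("pics/w1.png",im);pickle.dump(c,open("w1.pkl","wb"))
delta(r,(.44,.10,.27),.30)
E
```

```text
tcp [ 0.3048 -0.6018  0.2525] yaw 0.4688 tilt [-0.0007  0.0012] shift mm (cur tool axes) [ 437.7 -565.   -16.7] turn deg [-0.08  0.01  9.67] t 0.15
```

View pics/w1.png

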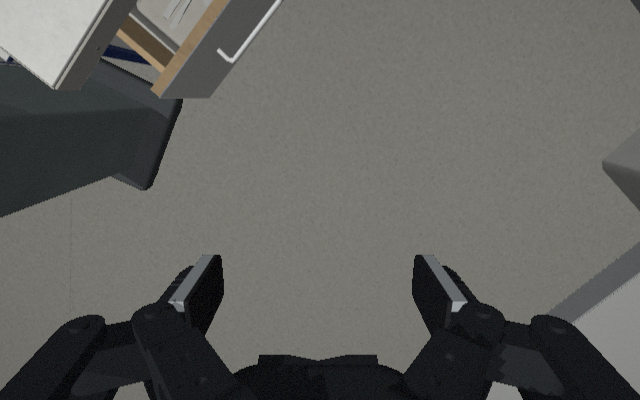

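The move was refused because every key has to be given, so the arm hasn't moved. The wrist view shows only the floor, with the fingers at about (200,280) and (435,280).

Call:
{"method": "step_arm", "body": {
  "moves": [
    {"rx": 0,"ry": 0,"rz": 0,"dx": 27.3,"dy": -28.4,"dz": -1.8,"gripper": 1},
    {"rx": 0,"ry": 0,"rz": 0,"dx": 27.3,"dy": -28.4,"dz": -1.8,"gripper": 1},
    {"rx": 0,"ry": 0,"rz": 0,"dx": 27.3,"dy": -28.4,"dz": -1.8,"gripper": 1},
    {"rx": 0,"ry": 0,"rz": 0,"dx": 27.3,"dy": -28.4,"dz": -1.8,"gripper": 1},
    {"rx": 0,"ry": 0,"rz": 0,"dx": 27.3,"dy": -28.4,"dz": -1.8,"gripper": 1},
    {"rx": 0,"ry": 0,"rz": 0,"dx": 27.3,"dy": -28.4,"dz": -1.8,"gripper": 1},
    {"rx": 0,"ry": 0,"rz": 0,"dx": 27.3,"dy": -28.4,"dz": -1.8,"gripper": 1},
    {"rx": 0,"ry": 0,"rz": 0,"dx": 27.3,"dy": -28.4,"dz": -1.8,"gripper": 1},
    {"rx": 0,"ry": 0,"rz": 0,"dx": 27.3,"dy": -28.4,"dz": -1.8,"gripper": 1},
    {"rx": 0,"ry": 0,"rz": 0,"dx": 27.3,"dy": -28.4,"dz": -1.8,"gripper": 1},
    {"rx": 0,"ry": 0,"rz": 10,"dx": 0,"dy": 0,"dz": 0,"gripper": 1},
    {"rx": 0,"ry": 0,"rz": 10,"dx": 0,"dy": 0,"dz": 0,"gripper": 1},
    {"rx": 0,"ry": 0,"rz": 10,"dx": 0,"dy": 0,"dz": 0,"gripper": 1},
    {"rx": 0,"ry": 0,"rz": 10,"dx": 0,"dy": 0,"dz": 0,"gripper": 1},
    {"rx": 0,"ry": 0,"rz": 10,"dx": 0,"dy": 0,"dz": 0,"gripper": 1},
    {"rx": 0,"ry": 0,"rz": 0,"dx": 0,"dy": 0,"dz": 0,"gripper": 1}
  ]
}}

```text
clock: 2.15
tcp_pos: [0.4201, -0.2254, 0.2712]
orientation: [-3.078, 0.628, 0.001]
contact_force: [0.3, 0.1, -0.1]
grip_width: 0.0852
gripper_force: 0.0
```

```bash
python3 - <<'E'
from h import *
from bench import r
import pickle
c=r.camera_info("wrist");im=r.grab_frame("wrist");cv2.imwrite("pics/w2.png",im);pickle.dump(c,open("w2.pkl","wb"))
delta(r,(.44,.10,.27),.30)
E
```

```text
tcp [ 0.4201 -0.2254  0.2712] yaw -0.4002 tilt [-0.0003  0.0001] shift mm (cur tool axes) [-108.5 -307.4    1.2] turn deg [-0.000e+00  2.000e-02 -4.012e+01] t 2.2
```

View pics/w2.png

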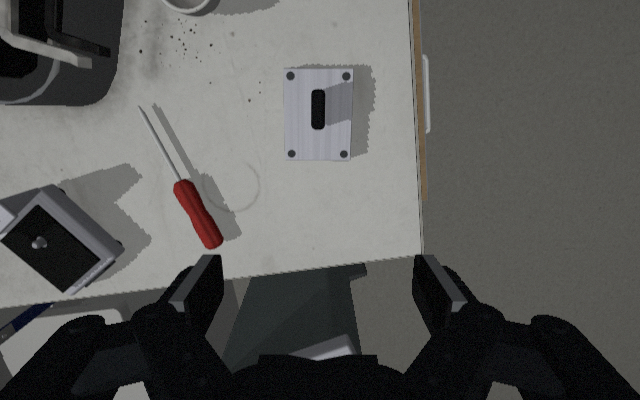

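The cover is aligned with the tool at (318,114), with its handle at (317,109). The housing shows at lower left, with the pin at (39,242).

Call:
{"method": "step_arm", "body": {
  "moves": [
    {"rx": 0,"ry": 0,"rz": 0,"dx": -12,"dy": -34.2,"dz": 0,"gripper": 1},
    {"rx": 0,"ry": 0,"rz": 0,"dx": -12,"dy": -34.2,"dz": 0,"gripper": 1},
    {"rx": 0,"ry": 0,"rz": 0,"dx": -12,"dy": -34.2,"dz": 0,"gripper": 1},
    {"rx": 0,"ry": 0,"rz": 0,"dx": -12,"dy": -34.2,"dz": 0,"gripper": 1},
    {"rx": 0,"ry": 0,"rz": 0,"dx": -12,"dy": -34.2,"dz": 0,"gripper": 1},
    {"rx": 0,"ry": 0,"rz": 0,"dx": -12,"dy": -34.2,"dz": 0,"gripper": 1},
    {"rx": 0,"ry": 0,"rz": 0,"dx": -12,"dy": -34.2,"dz": 0,"gripper": 1},
    {"rx": 0,"ry": 0,"rz": 0,"dx": -12,"dy": -34.2,"dz": 0,"gripper": 1},
    {"rx": 0,"ry": 0,"rz": 0,"dx": -12,"dy": -34.2,"dz": 0,"gripper": 1},
    {"rx": 0,"ry": 0,"rz": -10,"dx": 0,"dy": 0,"dz": 0,"gripper": 1},
    {"rx": 0,"ry": 0,"rz": -10,"dx": 0,"dy": 0,"dz": 0,"gripper": 1},
    {"rx": 0,"ry": 0,"rz": -10,"dx": 0,"dy": 0,"dz": 0,"gripper": 1},
    {"rx": 0,"ry": 0,"rz": -10,"dx": 0,"dy": 0,"dz": 0,"gripper": 1},
    {"rx": 0,"ry": 0,"rz": 0,"dx": 0,"dy": 0,"dz": 0,"gripper": 1}
  ]
}}

```text
clock: 3.95
tcp_pos: [0.4418, 0.0999, 0.2713]
orientation: [-3.107, -0.462, 0.0]
contact_force: [-0.1, -0.6, 0.5]
grip_width: 0.0856
gripper_force: 0.0
```

```bash
python3 - <<'E'
from h import *
from bench import r
import pickle
c=r.camera_info("wrist");im=r.grab_frame("wrist");cv2.imwrite("pics/w3.png",im);pickle.dump(c,open("w3.pkl","wb"))
print(r.get_obs()["joints"].round(2))
c=pickle.load(open("w2.pkl","rb"));g=cv2.imread("pics/w2.png").max(2)
m=np.zeros_like(g);m[60:165,275:360]=g[60:165,275:360]<95
for ce,a,rc in blobs(m,8):
    z=.052 if a>300 else .02;print(ce,a,rc,ray(c,ce,z).round(4))
print("pin",ray(c,(39,242),.048))
E
```

```text
[ 0.08  0.12 -0.47  2.01  0.06  1.02 -1.7 ]
[290.   75.4] 53 ((290.0, 75.5), (7.0, 8.0), 90.0) [ 0.5217 -0.2355  0.02  ]
[345.7  75.8] 51 ((345.5, 75.5), (7.0, 7.0), 90.0) [ 0.4979 -0.2906  0.02  ]
[317.6 108.8] 551 ((318.0, 109.0), (40.0, 14.0), 90.0) [ 0.4791 -0.2497  0.052 ]
[291.1 153.1] 41 ((291.0, 153.0), (6.0, 6.0), 90.0) [ 0.4446 -0.2019  0.02  ]
[343.3 153.8] 41 ((343.4000549316406, 153.7000274658203), (6.708203315734863, 6.260990142822266), 26.56505012512207) [ 0.4204 -0.257   0.02  ]
pin [0.46791875 0.10631354 0.048     ]
```

View pics/w3.png

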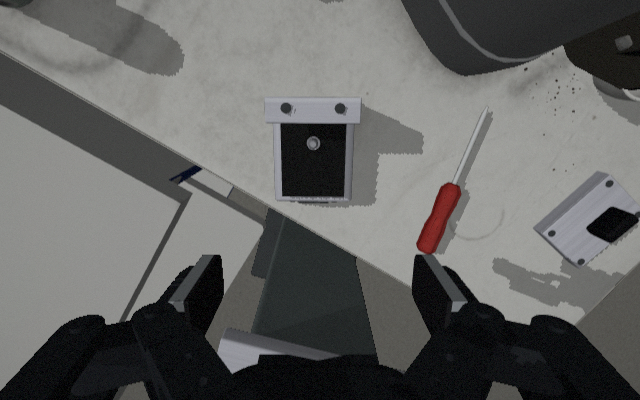

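The housing is aligned with the tool. The pin is at (313,143), the spring plate covers (281–353, 122–198), and the hood runs from (265,97) to (361,123). The path for the cover is clear.

```bash
python3 - <<'E'
from h import *
from bench import r
import pickle
c=pickle.load(open("w3.pkl","rb"));im=cv2.imread("pics/w3.png");g=im.max(2)
m=np.zeros_like(g);m[120:205,268:358]=g[120:205,268:358]<60
m=cv2.morphologyEx(m,cv2.MORPH_OPEN,np.ones((3,3)))
for ce,a,rc in blobs(m,200):
    P=np.array([ray(c,p,.04)[:2] for p in cv2.boxPoints(rc)]);print(ce,a,rc,P.round(4).tolist())
m=np.zeros_like(g);m[133:153,303:323]=g[133:153,303:323]>60
for ce,a,rc in blobs(m,20): print("pin",ce,a,rc,ray(c,ce,.047).round(4))
m=np.zeros_like(g);m[98:120,272:355]=g[98:120,272:355]<95
for ce,a,rc in blobs(m,20): print("hood screw",ce,a,rc,ray(c,ce,.08).round(4))
# left/right plate edge lines, subpixel per row
L=[];Rr=[]
for y in range(128,195):
    row=g[y].astype(float)
    xs=np.where(row[270:360]<60)[0]+270
    L.append((xs[0],y));Rr.append((xs[-1]+1,y))
for q in (L,Rr):
    q=np.array(q,float);k=np.polyfit(q[:,1],q[:,0],1)
    a=ray(c,(np.polyval(k,128)-.5,128),.04);b=ray(c,(np.polyval(k,194)-.5,194),.04);d=a-b
    print("yaw",np.arctan2(d[1],d[0]).round(4),a.round(4),b.round(4),np.std(q[:,0]-np.polyval(k,q[:,1])).round(2))
F=[(x,np.where(g[170:210,x]<60)[0]) for x in range(290,345)]
# hood front edge line (bottom of bright strip)
q=np.array([(x,110+np.where(g[110:135,x]<60)[0][0]) for x in range(288,348)],float);k=np.polyfit(q[:,0],q[:,1],1)
a=ray(c,(290,np.polyval(k,290)-.5),.075);b=ray(c,(345,np.polyval(k,345)-.5),.075);d=a-b;print("hood edge",a,b,"yaw",np.arctan2(-d[0],d[1]))
E
```

```text
[312.9 159.8] 4441 ((313.0, 160.0), (72.0, 64.0), 90.0) [[0.4767, 0.1517], [0.4965, 0.0866], [0.4206, 0.0613], [0.3993, 0.1309]]
pin [312.8 142.8] 146 ((313.0, 142.5), (13.0, 12.0), 90.0) [0.4684 0.1138 0.047 ]
hood screw [285.5 107.7] 90 ((285.5, 108.0), (10.0, 9.0), 90.0) [0.4965 0.1482 0.08  ]
hood screw [339.8 108.1] 89 ((340.0000305175781, 107.99999237060547), (9.899494171142578, 9.899494171142578), 45.0) [0.5108 0.0999 0.08  ]
yaw 0.285 [0.4724 0.1513 0.04  ] [0.4019 0.1307 0.04  ] 0.25
yaw 0.285 [0.4928 0.0845 0.04  ] [0.4223 0.0638 0.04  ] 0.27Traceback (most recent call last):
  File "<stdin>", line 25, in <module>
IndexError: index 0 is out of bounds for axis 0 with size 0
```

```bash
python3 - <<'E'
from h import *
from bench import r
delta(r,(.4785,-.2495,.14),-.410)
E
```

```text
tcp [0.4419 0.0999 0.2713] yaw 0.2926 tilt [-0.0001 -0.    ] shift mm (cur tool axes) [-65.7 345.1 131.3] turn deg [ 0.    0.   40.26] t 4.0
```

Call:
{"method": "step_arm", "body": {
  "moves": [
    {"rx": 0,"ry": 0,"rz": 0,"dx": -6,"dy": 31.4,"dz": 8,"gripper": 1},
    {"rx": 0,"ry": 0,"rz": 0,"dx": -6,"dy": 31.4,"dz": 8,"gripper": 1},
    {"rx": 0,"ry": 0,"rz": 0,"dx": -6,"dy": 31.4,"dz": 8,"gripper": 1},
    {"rx": 0,"ry": 0,"rz": 0,"dx": -6,"dy": 31.4,"dz": 8,"gripper": 1},
    {"rx": 0,"ry": 0,"rz": 0,"dx": -6,"dy": 31.4,"dz": 8,"gripper": 1},
    {"rx": 0,"ry": 0,"rz": 0,"dx": -6,"dy": 31.4,"dz": 8,"gripper": 1},
    {"rx": 0,"ry": 0,"rz": 0,"dx": -6,"dy": 31.4,"dz": 8,"gripper": 1},
    {"rx": 0,"ry": 0,"rz": 0,"dx": -6,"dy": 31.4,"dz": 8,"gripper": 1},
    {"rx": 0,"ry": 0,"rz": 0,"dx": -6,"dy": 31.4,"dz": 8,"gripper": 1},
    {"rx": 0,"ry": 0,"rz": 0,"dx": -6,"dy": 31.4,"dz": 8,"gripper": 1},
    {"rx": 0,"ry": 0,"rz": 0,"dx": -6,"dy": 31.4,"dz": 8,"gripper": 1},
    {"rx": 0,"ry": 0,"rz": 10,"dx": 0,"dy": 0,"dz": 10.8,"gripper": 1},
    {"rx": 0,"ry": 0,"rz": 10,"dx": 0,"dy": 0,"dz": 10.8,"gripper": 1},
    {"rx": 0,"ry": 0,"rz": 10,"dx": 0,"dy": 0,"dz": 10.8,"gripper": 1},
    {"rx": 0,"ry": 0,"rz": 10.2,"dx": 0,"dy": 0,"dz": 10.8,"gripper": 1},
    {"rx": 0,"ry": 0,"rz": 0,"dx": 0,"dy": 0,"dz": 0,"gripper": 1}
  ]
}}

```text
clock: 6.0
tcp_pos: [0.4784, -0.2494, 0.1394]
orientation: [3.077, -0.635, -0.003]
contact_force: [-0.2, -0.4, -0.1]
grip_width: 0.0851
gripper_force: 0.0
```

```bash
python3 - <<'E'
from h import *
from bench import r
import pickle
c=r.camera_info("wrist");im=r.grab_frame("wrist");cv2.imwrite("pics/w4.png",im);pickle.dump(c,open("w4.pkl","wb"))
g=im.max(2);x=proj(c,[(.4785,-.2495,.052)])[0];print(x)
m=(g<60);
for ce,a,rc in blobs(m,100): 
    if abs(ce-x).max()<60: print(ce,a,rc,ray(c,ce,.052).round(4))
delta(r,(.4785,-.2495,.046),-.410)
E
```

```text
[318.80132666 211.8590982 ]
[319.  205.3] 1211 ((319.0, 205.5), (61.0, 20.0), 90.0) [ 0.4828 -0.2515  0.052 ]
tcp [ 0.4788 -0.2495  0.14  ] yaw -0.4047 tilt [-0.0007  0.    ] shift mm (cur tool axes) [-0.2  0.1 94. ] turn deg [0.01 0.04 0.3 ] t 6.05
```

View pics/w4.png

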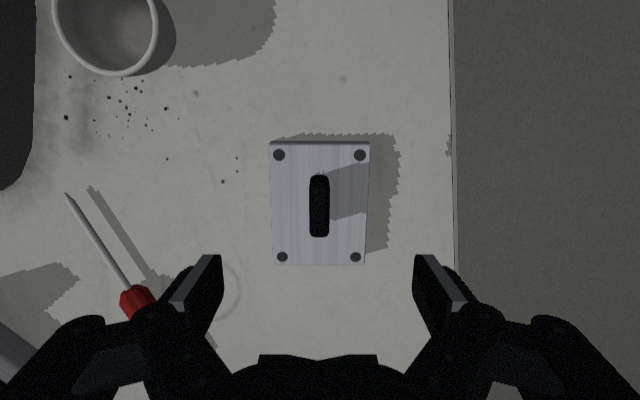

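The cover sits between the fingers and clear of them. The handle is at (319,205) and the screws are at (279,155), (360,155), (282,257) and (356,257).

```bash
python3 - <<'E'
from h import *
from bench import r
import pickle
c=pickle.load(open("w4.pkl","rb"));g=cv2.imread("pics/w4.png").max(2)
S=[]
for u,v in ((279,155),(360,155),(282,257),(356,257)):
    m=np.zeros_like(g);m[v-9:v+10,u-9:u+10]=g[v-9:v+10,u-9:u+10]<95
    S.append(ray(c,max(blobs(m,20),key=lambda b:b[1])[0],.02)[:2])
S=np.array(S);print(S.round(4).tolist(),S.mean(0))
f=S[:2].mean(0)-S[2:].mean(0);l=S[[0,2]].mean(0)-S[[1,3]].mean(0);y=np.arctan2(f[1],f[0]);print(y,np.arctan2(-l[0],l[1]),np.linalg.norm(f),np.linalg.norm(l))
print("handle",S.mean(0)+.008*np.array([np.cos(y),np.sin(y)]))
E
```

```text
[[0.5215, -0.2354], [0.4975, -0.2908], [0.4441, -0.2019], [0.4201, -0.2571]] [ 0.47078512 -0.24631206]
-0.40924005810095154 -0.4091174634812048 0.0843945551535641 0.06024188483702207
handle [ 0.47812451 -0.24949535]
```

Call:
{"method": "step_arm", "body": {
  "moves": [
    {"rx": 0,"ry": 0,"rz": 0.3,"dx": -0.5,"dy": 0,"dz": 18,"gripper": 1},
    {"rx": 0,"ry": 0,"rz": 0,"dx": 0,"dy": 0,"dz": 18,"gripper": 1},
    {"rx": 0,"ry": 0,"rz": 0,"dx": 0,"dy": 0,"dz": 18,"gripper": 1},
    {"rx": 0,"ry": 0,"rz": 0,"dx": 0,"dy": 0,"dz": 18,"gripper": 1},
    {"rx": 0,"ry": 0,"rz": 0,"dx": 0,"dy": 0,"dz": 12,"gripper": 1},
    {"rx": 0,"ry": 0,"rz": 0,"dx": 0,"dy": 0,"dz": 9.5,"gripper": 1},
    {"rx": 0,"ry": 0,"rz": 0,"dx": 0,"dy": 0,"dz": 0,"gripper": 1}
  ]
}}

```text
clock: 6.92
tcp_pos: [0.4781, -0.2493, 0.046]
orientation: [-3.075, 0.643, 0.002]
contact_force: [-0.1, 0.3, 0.6]
grip_width: 0.0854
gripper_force: 0.0
```

Call:
{"method": "step_arm", "body": {
  "grip_force": 70,
  "moves": [
    {"rx": 0,"ry": 0,"rz": 0,"dx": 0,"dy": 0,"dz": 0,"gripper": -1},
    {"rx": 0,"ry": 0,"rz": 0,"dx": 0,"dy": 0,"dz": 0,"gripper": -1},
    {"rx": 0,"ry": 0,"rz": 0,"dx": 0,"dy": 0,"dz": 0,"gripper": -1},
    {"rx": 0,"ry": 0,"rz": 0,"dx": 0,"dy": 0,"dz": 0,"gripper": -1},
    {"rx": 0,"ry": 0,"rz": 0,"dx": 0,"dy": 0,"dz": 0,"gripper": -1},
    {"rx": 0,"ry": 0,"rz": 0,"dx": 0,"dy": 0,"dz": 0,"gripper": -1},
    {"rx": 0,"ry": 0,"rz": 0,"dx": 0,"dy": 0,"dz": 0,"gripper": -1},
    {"rx": 0,"ry": 0,"rz": 0,"dx": 0,"dy": 0,"dz": 0,"gripper": -1}
  ]
}}

```text
clock: 7.92
tcp_pos: [0.4787, -0.2496, 0.047]
orientation: [3.075, -0.644, 0.001]
contact_force: [-0.8, 0.4, 5.3]
grip_width: 0.0127
gripper_force: 69.0
```

Call:
{"method": "step_arm", "body": {
  "moves": [
    {"rx": 0,"ry": 0,"rz": 0,"dx": 0,"dy": 0,"dz": -10,"gripper": -1},
    {"rx": 0,"ry": 0,"rz": 0,"dx": 0,"dy": 0,"dz": -24,"gripper": -1},
    {"rx": 0,"ry": 0,"rz": 0,"dx": 0,"dy": 0,"dz": -24,"gripper": -1},
    {"rx": 0,"ry": 0,"rz": 0,"dx": 0,"dy": 0,"dz": -24,"gripper": -1},
    {"rx": 0,"ry": 0,"rz": 0,"dx": 0,"dy": 0,"dz": -24,"gripper": -1},
    {"rx": 0,"ry": 0,"rz": 0,"dx": 0,"dy": 0,"dz": -14,"gripper": -1},
    {"rx": 0,"ry": 0,"rz": 0,"dx": 0,"dy": 0,"dz": 0,"gripper": -1},
    {"rx": 0,"ry": 0,"rz": 0,"dx": 0,"dy": 0,"dz": 0,"gripper": -1}
  ]
}}

```text
clock: 8.93
tcp_pos: [0.4778, -0.2492, 0.1657]
orientation: [-3.075, 0.643, 0.003]
contact_force: [0.3, 0.2, -2.2]
grip_width: 0.0131
gripper_force: 68.2
```

Call:
{"method": "step_arm", "body": {
  "moves": [
    {"rx": 0,"ry": 0,"rz": 0,"dx": -17.2,"dy": -27.3,"dz": 0,"gripper": -1},
    {"rx": 0,"ry": 0,"rz": 0,"dx": -17.2,"dy": -27.3,"dz": 0,"gripper": -1},
    {"rx": 0,"ry": 0,"rz": 0,"dx": -17.2,"dy": -27.3,"dz": 0,"gripper": -1},
    {"rx": 0,"ry": 0,"rz": 0,"dx": -17.2,"dy": -27.3,"dz": 0,"gripper": -1},
    {"rx": 0,"ry": 0,"rz": 0,"dx": -17.2,"dy": -27.3,"dz": 0,"gripper": -1},
    {"rx": 0,"ry": 0,"rz": 0,"dx": -17.2,"dy": -27.3,"dz": 0,"gripper": -1},
    {"rx": 0,"ry": 0,"rz": 0,"dx": -17.2,"dy": -27.3,"dz": 0,"gripper": -1},
    {"rx": 0,"ry": 0,"rz": 0,"dx": -17.2,"dy": -27.3,"dz": 0,"gripper": -1},
    {"rx": 0,"ry": 0,"rz": 0,"dx": -17.2,"dy": -27.3,"dz": 0,"gripper": -1},
    {"rx": 0,"ry": 0,"rz": 0,"dx": -17.2,"dy": -27.3,"dz": 0,"gripper": -1},
    {"rx": 0,"ry": 0,"rz": 0,"dx": -17.2,"dy": -27.3,"dz": 0,"gripper": -1},
    {"rx": 0,"ry": 0,"rz": -9.9,"dx": 0,"dy": 0,"dz": 0,"gripper": -1},
    {"rx": 0,"ry": 0,"rz": -9.9,"dx": 0,"dy": 0,"dz": 0,"gripper": -1},
    {"rx": 0,"ry": 0,"rz": -9.9,"dx": 0,"dy": 0,"dz": 0,"gripper": -1},
    {"rx": 0,"ry": 0,"rz": -9.9,"dx": 0,"dy": 0,"dz": 0,"gripper": -1},
    {"rx": 0,"ry": 0,"rz": 0,"dx": 0,"dy": 0,"dz": 0,"gripper": -1},
    {"rx": 0,"ry": 0,"rz": 0,"dx": 0,"dy": 0,"dz": 0,"gripper": -1}
  ]
}}

```text
clock: 11.05
tcp_pos: [0.4252, 0.1013, 0.1661]
orientation: [3.112, 0.431, -0.002]
contact_force: [-1.1, 0.4, -2.6]
grip_width: 0.0133
gripper_force: 68.5
```

```bash
python3 - <<'E'
from h import *
from bench import r
import pickle
c=r.camera_info("wrist");im=r.grab_frame("wrist");cv2.imwrite("pics/w5.png",im);pickle.dump(c,open("w5.pkl","wb"))
delta(r,(.4243,.1009,.147),.286)
E
```

```text
tcp [0.4253 0.1014 0.1663] yaw 0.2758 tilt [-0.0007 -0.0001] shift mm (cur tool axes) [-1.1  0.2 19.3] turn deg [-0.    0.04 -0.58] t 11.1
```

View pics/w5.png

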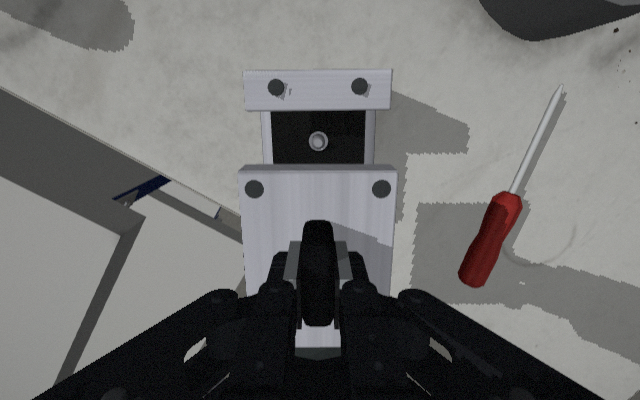

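The cover is held level and square in front of the hood. Its front screws are at (254,189) and (381,189), the pin is at (318,141), and the hood screws are at (276,87) and (360,87).

```bash
cat >> h.py <<'E'
def spot(g,u,v,dark=True,w=12,th=95):
    m=np.zeros_like(g);s=g[v-w:v+w+1,u-w:u+w+1];m[v-w:v+w+1,u-w:u+w+1]=(s<th) if dark else (s>th)
    return max(blobs(m,20),key=lambda b:b[1])[0]
E
python3 - <<'E'
from h import *
from bench import r
import pickle
c=pickle.load(open("w5.pkl","rb"));g=cv2.imread("pics/w5.png").max(2)
pc=[spot(g,254,189),spot(g,381,189)];ph=[spot(g,276,87,w=10),spot(g,360,87,w=10)];pp=spot(g,318,141,False,11,60);print(pc,ph,pp)
for zt in (.139,.1395):
    C=np.array([ray(c,p,zt)[:2] for p in pc]);l=C[0]-C[1];y=np.arctan2(-l[0],l[1]);f=C.mean(0)
    print(zt,"spacing",np.linalg.norm(l),"yaw",y,"cover origin",f-.042*np.array([np.cos(y),np.sin(y)]),"hole",f-.028*np.array([np.cos(y),np.sin(y)]))
H=np.array([ray(c,p,.08)[:2] for p in ph]);l=H[0]-H[1];yh=np.arctan2(-l[0],l[1]);print("hood",H,yh,np.linalg.norm(l))
P=ray(c,pp,.047)[:2];print("pin",P)
hole=f-.028*np.array([np.cos(y),np.sin(y)]);d=P-hole
for a in (yh,.286): print("remaining in housing axes",d@[np.cos(a),np.sin(a)],d@[-np.sin(a),np.cos(a)])
hm=H.mean(0);a=.286;print("hoodscrew-pin in housing axes",(hm-P)@[np.cos(a),np.sin(a)],(hm-P)@[-np.sin(a),np.cos(a)])
E
```

```text
[array([253.8, 188.7]), array([381. , 188.5])] [array([275.7,  87. ]), array([359.2,  85.9])] [317.9 140.7]
0.139 spacing 0.06044121017622957 yaw 0.27755676966590337 cover origin [0.41748147 0.09971932] hole [0.43094566 0.10355541]
0.1395 spacing 0.06023771578715114 yaw 0.2775567696659032 cover origin [0.41761637 0.09975735] hole [0.43108056 0.10359345]
hood [[0.49656452 0.14844897]
 [0.51094672 0.09996843]] 0.28838907620573434 0.05056886938749947
pin [0.46838379 0.11384154]
remaining in housing axes 0.0386773688829042 -0.0007844644773284556
remaining in housing axes 0.03867913264746953 -0.0006920591447942052
hoodscrew-pin in housing axes 0.03685978239716131 -3.2945005687908874e-05
```

Call:
{"method": "step_arm", "body": {
  "moves": [
    {"rx": 0,"ry": 0,"rz": -0.6,"dx": 6,"dy": 0.7,"dz": 0,"gripper": -1},
    {"rx": 0,"ry": 0,"rz": 0,"dx": 6,"dy": 0,"dz": 0,"gripper": -1},
    {"rx": 0,"ry": 0,"rz": 0,"dx": 6,"dy": 0,"dz": 0,"gripper": -1},
    {"rx": 0,"ry": 0,"rz": 0,"dx": 0,"dy": 0,"dz": 10,"gripper": -1},
    {"rx": 0,"ry": 0,"rz": 0,"dx": 0,"dy": 0,"dz": 14,"gripper": -1},
    {"rx": 0,"ry": 0,"rz": 0,"dx": 0,"dy": 0,"dz": 14,"gripper": -1},
    {"rx": 0,"ry": 0,"rz": 0,"dx": 0,"dy": 0,"dz": 12,"gripper": -1},
    {"rx": 0,"ry": 0,"rz": 0,"dx": 0,"dy": 0,"dz": 10,"gripper": -1},
    {"rx": 0,"ry": 0,"rz": 0,"dx": 0,"dy": 0,"dz": 7,"gripper": -1},
    {"rx": 0,"ry": 0,"rz": 0,"dx": 0,"dy": 0,"dz": 0,"gripper": -1},
    {"rx": 0,"ry": 0,"rz": 0,"dx": 0,"dy": 0,"dz": 0,"gripper": -1}
  ]
}}

```text
clock: 12.48
tcp_pos: [0.4432, 0.106, 0.0999]
orientation: [-3.109, -0.452, -0.001]
contact_force: [0.5, -0.2, -2.8]
grip_width: 0.0128
gripper_force: 68.5
```

```bash
python3 - <<'E'
from h import *
from bench import r
import pickle
c=r.camera_info("wrist");im=r.grab_frame("wrist");pickle.dump(c,open("w6.pkl","wb"))
s=r.grab_frame("side");cv2.imwrite("pics/w6.png",im);cs=r.camera_info("side")
u,v=proj(cs,[(.455,.11,.05)])[0].astype(int);print(u,v)
cr=cv2.resize(s[max(0,v-45):v+45,max(0,u-60):u+60],None,fx=4,fy=4,interpolation=2)
cv2.imwrite("pics/c6.png",np.vstack([im[40:290,80:560],cr[:,:480] if cr.shape[1]>=480 else np.pad(cr,((0,0),(0,480-cr.shape[1]),(0,0)))])[:600])
delta(r,(.4684-.006*np.cos(.287),.1138-.006*np.sin(.287),.098),.287);print(r.get_obs()["contact_force"])
E
```

```text
307 152
tcp [0.4433 0.1059 0.1   ] yaw 0.2889 tilt [0.0009 0.0002] shift mm (cur tool axes) [20.3 -0.4  2. ] turn deg [ 0.01 -0.05  0.11] t 12.57
[-0.19789245 -0.91957656 -1.84903899]
```

View pics/c6.png

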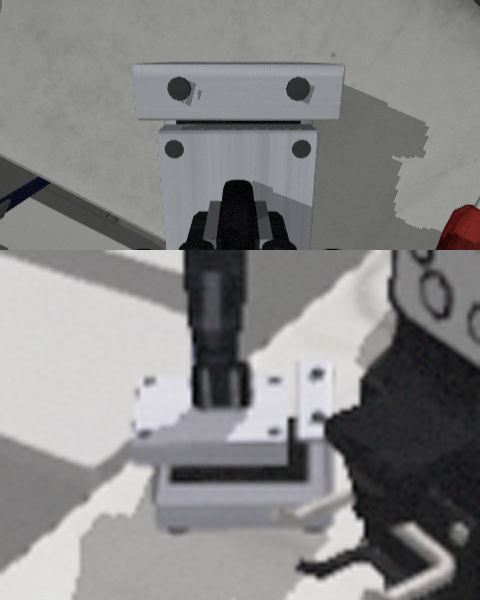

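The cover sits just short of the hood and level, with its top below the hood's underside. In the wrist crop its screws are at (174,149) and (301,149), and the hood screws are at (179,89) and (298,88). The side crop agrees.

```bash
python3 - <<'E'
from h import *
import pickle
c=pickle.load(open("w6.pkl","rb"));g=cv2.imread("pics/w6.png").max(2)
C=np.array([ray(c,spot(g,u,189),.0732)[:2] for u in (254,381)]);H=np.array([ray(c,spot(g,u,128),.08)[:2] for u in (259,378)])
for S in (C,H):
    l=S[0]-S[1];print(S.mean(0),np.arctan2(-l[0],l[1]),np.linalg.norm(l))
a=.2875;d=H.mean(0)-C.mean(0);x,y=d@[np.cos(a),np.sin(a)],d@[-np.sin(a),np.cos(a)]
print("to go x",x-(.0369+.014-.042),"y",y)
E
```

```text
[0.47592592 0.11635473] 0.29061577424202006 0.06023466852730952
[0.5034623  0.12413834] 0.2881666187910456 0.0508479240725753
to go x 0.019713264809334916 y -0.00034396398116454276
```

Call:
{"method": "step_arm", "body": {
  "moves": [
    {"rx": 0,"ry": 0,"rz": 0,"dx": 0,"dy": 0,"dz": 2,"gripper": -1},
    {"rx": 0,"ry": 0,"rz": 0,"dx": 2,"dy": 0,"dz": 0,"gripper": -1},
    {"rx": 0,"ry": 0,"rz": 0,"dx": 3,"dy": 0,"dz": 0,"gripper": -1},
    {"rx": 0,"ry": 0,"rz": 0,"dx": 3,"dy": 0,"dz": 0,"gripper": -1},
    {"rx": 0,"ry": 0,"rz": 0,"dx": 3,"dy": 0,"dz": 0,"gripper": -1},
    {"rx": 0,"ry": 0,"rz": 0,"dx": 3,"dy": 0,"dz": 0,"gripper": -1},
    {"rx": 0,"ry": 0,"rz": 0,"dx": 3,"dy": 0,"dz": 0,"gripper": -1},
    {"rx": 0,"ry": 0,"rz": 0,"dx": 3,"dy": 0,"dz": 0,"gripper": -1},
    {"rx": 0,"ry": 0,"rz": 0,"dx": 0,"dy": 0,"dz": 0,"gripper": -1},
    {"rx": 0,"ry": 0,"rz": 0,"dx": 0,"dy": 0,"dz": 0,"gripper": -1}
  ]
}}

```text
clock: 13.82
tcp_pos: [0.4621, 0.1115, 0.0976]
orientation: [3.109, 0.452, -0.0]
contact_force: [0.3, 0.7, -2.5]
grip_width: 0.013
gripper_force: 68.5
```

```bash
python3 - <<'E'
from h import *
from bench import r
delta(r,(.4684-.006*np.cos(.287),.1138-.006*np.sin(.287),.094),.287);print(r.get_obs()["contact_force"])
E
```

```text
tcp [0.4621 0.1115 0.0976] yaw 0.289 tilt [-0.0002 -0.0001] shift mm (cur tool axes) [ 0.7 -0.4  3.6] turn deg [0.   0.01 0.11] t 13.82
[ 0.34587454  0.65784475 -2.50903696]
```

Call:
{"method": "step_arm", "body": {
  "moves": [
    {"rx": 0,"ry": 0,"rz": 0,"dx": 0.2,"dy": 0,"dz": 1,"gripper": -1},
    {"rx": 0,"ry": 0,"rz": 0,"dx": 0,"dy": 0,"dz": 1,"gripper": -1},
    {"rx": 0,"ry": 0,"rz": 0,"dx": 0,"dy": 0,"dz": 1,"gripper": -1},
    {"rx": 0,"ry": 0,"rz": 0,"dx": 0,"dy": 0,"dz": 1,"gripper": -1},
    {"rx": 0,"ry": 0,"rz": 0,"dx": 0,"dy": 0,"dz": 0,"gripper": -1},
    {"rx": 0,"ry": 0,"rz": 0,"dx": 0,"dy": 0,"dz": 0,"gripper": -1}
  ]
}}

```text
clock: 14.58
tcp_pos: [0.4624, 0.1116, 0.0936]
orientation: [3.109, 0.452, 0.0]
contact_force: [0.8, -0.3, -3.1]
grip_width: 0.0127
gripper_force: 68.5
```

No contact yet, so I'll keep going down gently.

Call:
{"method": "step_arm", "body": {
  "moves": [
    {"rx": 0,"ry": 0,"rz": 0,"dx": 0,"dy": 0,"dz": 1,"gripper": -1},
    {"rx": 0,"ry": 0,"rz": 0,"dx": 0,"dy": 0,"dz": 1,"gripper": -1},
    {"rx": 0,"ry": 0,"rz": 0,"dx": 0,"dy": 0,"dz": 1,"gripper": -1},
    {"rx": 0,"ry": 0,"rz": 0,"dx": 0,"dy": 0,"dz": 0,"gripper": -1},
    {"rx": 0,"ry": 0,"rz": 0,"dx": 0,"dy": 0,"dz": 0,"gripper": -1}
  ]
}}

```text
clock: 15.2
tcp_pos: [0.4624, 0.1116, 0.0906]
orientation: [3.109, 0.452, 0.0]
contact_force: [-0.2, -0.3, -2.1]
grip_width: 0.0128
gripper_force: 68.5
```

Call:
{"method": "step_arm", "body": {
  "moves": [
    {"rx": 0,"ry": 0,"rz": 0,"dx": 0,"dy": 0,"dz": 1,"gripper": -1},
    {"rx": 0,"ry": 0,"rz": 0,"dx": 0,"dy": 0,"dz": 1,"gripper": -1},
    {"rx": 0,"ry": 0,"rz": 0,"dx": 0,"dy": 0,"dz": 1,"gripper": -1},
    {"rx": 0,"ry": 0,"rz": 0,"dx": 0,"dy": 0,"dz": 1,"gripper": -1},
    {"rx": 0,"ry": 0,"rz": 0,"dx": 0,"dy": 0,"dz": 0,"gripper": -1},
    {"rx": 0,"ry": 0,"rz": 0,"dx": 0,"dy": 0,"dz": 0,"gripper": -1}
  ]
}}

```text
clock: 15.95
tcp_pos: [0.4624, 0.1116, 0.0868]
orientation: [3.109, 0.452, 0.0]
contact_force: [-1.8, -0.4, 2.1]
grip_width: 0.013
gripper_force: 69.0
```

Call:
{"method": "step_arm", "body": {
  "moves": [
    {"rx": 0,"ry": 0,"rz": 0,"dx": 0,"dy": 0,"dz": 1,"gripper": -1},
    {"rx": 0,"ry": 0,"rz": 0,"dx": 0,"dy": 0,"dz": 1,"gripper": -1},
    {"rx": 0,"ry": 0,"rz": 0,"dx": 0,"dy": 0,"dz": 1,"gripper": -1},
    {"rx": 0,"ry": 0,"rz": 0,"dx": 0,"dy": 0,"dz": 0,"gripper": -1},
    {"rx": 0,"ry": 0,"rz": 0,"dx": 0,"dy": 0,"dz": 0,"gripper": -1}
  ]
}}

```text
clock: 16.58
tcp_pos: [0.4624, 0.1116, 0.0837]
orientation: [3.109, 0.452, 0.0]
contact_force: [-2.9, -0.1, 5.3]
grip_width: 0.0128
gripper_force: 69.4
```

Call:
{"method": "step_arm", "body": {
  "moves": [
    {"rx": 0,"ry": 0,"rz": 0,"dx": 0,"dy": 0,"dz": 1,"gripper": -1},
    {"rx": 0,"ry": 0,"rz": 0,"dx": 0,"dy": 0,"dz": 1,"gripper": -1},
    {"rx": 0,"ry": 0,"rz": 0,"dx": 0,"dy": 0,"dz": 0,"gripper": -1},
    {"rx": 0,"ry": 0,"rz": 0,"dx": 0,"dy": 0,"dz": 0,"gripper": -1}
  ]
}}

```text
clock: 17.08
tcp_pos: [0.4624, 0.1116, 0.0818]
orientation: [3.109, 0.452, 0.0]
contact_force: [-1.8, -0.7, 7.6]
grip_width: 0.0129
gripper_force: 69.7
```

Call:
{"method": "step_arm", "body": {
  "moves": [
    {"rx": 0,"ry": 0,"rz": 0,"dx": 0,"dy": 0,"dz": 0.7,"gripper": -1},
    {"rx": 0,"ry": 0,"rz": 0,"dx": 0,"dy": 0,"dz": 0.7,"gripper": -1},
    {"rx": 0,"ry": 0,"rz": 0,"dx": 0,"dy": 0,"dz": 0,"gripper": -1},
    {"rx": 0,"ry": 0,"rz": 0,"dx": 0,"dy": 0,"dz": 0,"gripper": -1}
  ]
}}

```text
clock: 17.58
tcp_pos: [0.4625, 0.1117, 0.0809]
orientation: [3.108, 0.452, 0.0]
contact_force: [-3.7, -0.9, 13.9]
grip_width: 0.0132
gripper_force: 71.1
```

Call:
{"method": "step_arm", "body": {
  "moves": [
    {"rx": 0,"ry": 0,"rz": 0,"dx": 0,"dy": 0,"dz": 0.3,"gripper": -1},
    {"rx": 0,"ry": 0,"rz": 0,"dx": 0,"dy": 0,"dz": 0,"gripper": -1},
    {"rx": 0,"ry": 0,"rz": 0,"dx": 0,"dy": 0,"dz": 0,"gripper": -1},
    {"rx": 0,"ry": 0,"rz": 0,"dx": 0,"dy": 0,"dz": 0,"gripper": -1}
  ]
}}

```text
clock: 18.08
tcp_pos: [0.4625, 0.1117, 0.0809]
orientation: [3.108, 0.452, 0.001]
contact_force: [-5.0, -1.6, 18.3]
grip_width: 0.0125
gripper_force: 71.6
```

```bash
python3 - <<'E'
from h import *
from bench import r
im=r.grab_frame("wrist");s=r.grab_frame("side")
cr=cv2.resize(s[107:197,247:367],None,fx=4,fy=4,interpolation=2)
cv2.imwrite("pics/f.png",np.vstack([im[40:270,80:560],cr]))
delta(r,(.46265,.1121,.0808),.287);print(r.get_obs()["contact_force"],r.get_obs()["moment"])
E
```

```text
tcp [0.4626 0.1117 0.0809] yaw 0.2889 tilt [ 0.0006 -0.0004] shift mm (cur tool axes) [ 0.2 -0.4  0.1] turn deg [ 0.03 -0.03  0.11] t 18.18
[-5.49819006 -0.96071098 18.11947666] [-0.36466908  1.26845904 -0.00531997]
```

View pics/f.png

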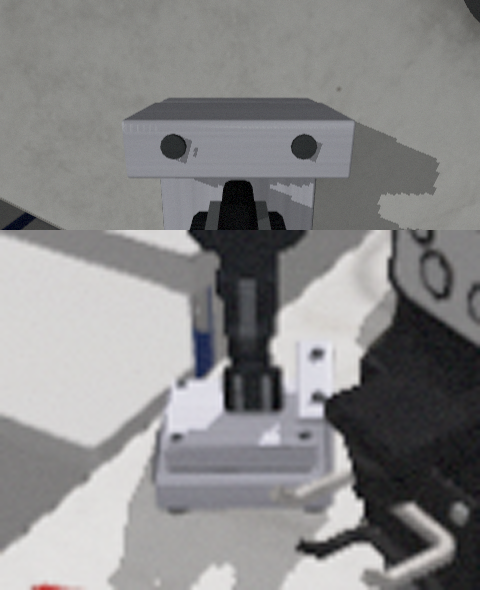

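The cover lies square under the hood and low on the body. The last 0.3 mm of commanded travel raised the force without moving the cover, so the spring plate is at its stop.

```bash
python3 -c "
from bench import r
print(r.hand_in())"
```

```text
the job is handed in; nothing more can be done
None
```

The cover is on the locating pin, square under the hood, and held fully down against the spring plate's stop at about 18 N; I handed the job in at about 18 s, and no move touched the screwdriver, cup or pitcher.

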